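Fit the spare control knob and hold it pressed

ROBOT

A 7-joint arm with a two-finger parallel gripper is mounted at the origin on the work surface. World frame = base frame: x ahead of the robot, y to its left, z up, the work surface at z = 0. Lengths are in mm, angles in rad, forces in N, time in s.
With the tool pointing down it reaches from about 400 to 875 mm from the base axis. Payload 4.4 kg.
Tool frame: the origin (TCP) lies at the very end of the fingers, on their centre line; the grasp point (between the pads) lies 19 mm behind it; z points along the fingers, y is the line along which they close (so a half turn about z gives the same grasp; the last joint's range is limited). The gripper opens to 85 mm and grips with 20 to 120 N. Pads are 22 mm wide; open, the fingers measure 114 mm over their backs; the gripper's body (76 mm by 85 mm) begins 54 mm behind the grasp point. The pads swing forward as they close: fully open they stand 13 mm farther back than shut.
Start: joints at [-1.247, 0.628, 0.038, 1.517, -0.027, 0.996, -0.02], TCP at [246.98, 601.264, 231.313] pointing down, gripper open.
Joint ranges: [-3.06, 3.06], [-0.37, 2.12], [-1.25, 1.32], [0.18, 2.47], [-1.1, 4.24], [0.23, 1.98], [-2.94, 2.94]. Speed limits (rad/s): [2.57, 2.57, 3.14, 3.14, 3.14, 3.14, 3.14].

INTERFACE

Orientations are given as [roll, pitch, yaw] about the fixed x, y, z axes, in that order (R = Rz(yaw) Ry(pitch) Rx(roll)).
In Python, from cell import monitor, viewer, workorder gives the robot as it stands.
- The arm moves only by the tool arm_command, never from a script. Its argument "series" is one flat list of numbers, 5 for each row, row after row: the opening in per cent of the stroke, from 0 (shut) to 100 (fully open), then the shift along the tool's x, y, z in cm, then the turn about the tool's z in degrees. In form: [claw, x, y, z, roll, claw, x, y, z, roll, ...]. A call has exactly 5 rows; each row is the pose to reach, as a shift and turn from the pose commanded when the call began, along the tool's axes at that moment; what a row does not reach only later rows make up. A row lasts 1/12 s, in which the tool goes at most 41.7 mm and 7.16 degrees, less where a joint would pass 70% of its speed; a pose out of reach is approached as far as the arm can. A call with a gripper value outside its range is refused whole. The fingers move at their own pace and stop on an object; the grip force is fixed at half the most. Time passes only in rows, so rows that repeat a pose let the fingers close, or fill a call up. It gives the time, the measured TCP pose, the force, the opening and the grip force at its end, in the units of the state.
- monitor.read_state(): the state, without advancing time (a new reading comes with each control period).
- viewer.get_image(name): name is "scene" or "top" or "wrist"; returns (picture, depth): 400x640x3 uint8, red, green, blue; 400x640 float32, mm along the optical axis (not along the pixel's ray), 0 where there is no reading.
- viewer.camera_model(name): a dict with "mtx" (3x3 intrinsics, pixels), "dist_coeffs" ([k1, k2, p1, p2, k3] as OpenCV has them; the pictures are not rectified), "R" (3x3) and "t" (3): a world point X has camera coordinates R X + t. Camera axes: x right, y down, z forward; pixel columns grow to the right and rows downward; lengths in mm; the calibration is good to about 2 mm. A picture is of the moment at which its call begins: read the wrist's pose just before it. camera_model takes no time and is no camera call; for the wrist camera it gives the pose at the moment of the call.
- workorder.finish_job(): hands the job in; it is judged then, once.
The state is a dict: "clock": time; "qpos": joint angles; "qd": joint speeds; "tau": joint torques, N m; "eef_pos": TCP position; "tool_rot": TCP orientation; "force": force on the tool from outside, world axes, zero at the start; "torque": the same for the moment, N m; "width": finger opening in mm; "gripper_force": force on a finger pad.
Only numpy, scipy, OpenCV 4.12 (cv2) and the standard library are available. Lean on these libraries where they do the work, as an engineer would, in place of code of your own. Each camera call takes 0.05 s, during which the arm holds its last target. There are 200 camera calls.

TASK

The control unit on the service bench has lost its knob. Pull the parts drawer out to its stop, take the bar-grip knob (the one with a pointer tab) out of it, turn it so that the flat in its bore matches the flat of the unit's D-shaft, push it fully home on the shaft and keep pushing so that the spring-loaded shaft is pressed down to its stop. Finish while still gripping the knob and pressing it down; leave the drawer pulled out, the round cap in the drawer, and the carton and screwdriver where they stand.

Things in the scene. Friction and masses are not known exactly. Their poses are not given: they have to be found in the camera images.
- cab: Grey parts cabinet with one blue-fronted drawer, fixed to the bench: 220 deep, 300 wide, 95 high; origin under its centre, -x towards its front. The drawer's floor is 22 above the bench, the top of its front 83, its inner width 258, and its front wall and the cabinet stay lower than 95.
- cab_drawer0_handle (a point): Middle of the drawer's round steel bar handle, 11 thick, 120 long, level, along this frame's y. Its axis is 57 above the bench, 38 below the cabinet's top, and 35 out from the drawer front (29 free behind the bar). The drawer slides out along this frame's -x and runs easily (1 to 3 N).
- cab_drawer0 (a joint): How far the drawer is out, in m: 0 shut, 0.150 at its stop. It starts shut or up to 0.020 ajar.
- knob_mid (a point): Black knob, upright on the drawer's floor beside the cap (either side), 44 tall, about 60 g. Point on its axis, 22 above its underside; z up, x to its pointer. Below: round skirt, 46 diameter, 18 high, with a pointer tab 8 wide on the +x side. On top: bar grip 40 long (x), 14 wide (y), from 18 to 44 above the underside, a white line on its top towards the pointer.
- knob_bore (a point): Centre of the mouth of the knob's D-shaped bore, in its underside (22 below point knob_mid, same axes). Bore 14 deep, about 18 in diameter, its flat 5.5 from the axis on the pointer (+x) side; about 1 clearance all round on the shaft, 2 lead-in at the mouth.
- knob_nose (a point): Outer end of the knob's pointer tab, 32 from the knob's axis on its +x side and 11 above its underside.
- unit: Control unit: grey box with aluminium top, 160 x 200 x 70 high, fixed to the bench; origin under its centre. The D-shaft stands in the middle of its top.
- stem_tip (a point): Centre of the top of the upright steel D-shaft; z up, x points the way its flat faces. 16 diameter, flat 4.5 from the axis, top edge chamfered 2, standing 24 out of the unit (tip 94 above the bench, not pressed). It turns only against stiff friction (0.5 N m). With the knob fully home, the knob's underside is 14 below the tip and its pointer is on the flat's side.
- bezel_mark (a point): White index line on the black bezel disc (72 diameter, 2 high) round the shaft's foot, 30 from the shaft's axis, on the side that the flat faces: the knob's pointer goes over it. The bezel turns with the shaft.
- stem (a joint): How far the shaft is pressed down, in m: 0 free, 0.006 at its stop. Its spring takes about 5 N to start and 9 to 10 N at the stop.
- cap: Plain round black cap in the drawer, 38 diameter, 28 high, no bar and no pointer; origin under its centre. Not needed.
- carton: Small cardboard carton, 100 x 130 x 80 high, on the bench; origin under its centre. Leave alone.
- driver: Grey-handled screwdriver lying on the bench, 200 long, handle 26 thick; origin under its middle, x towards its tip. Leave alone.

How it is judged (in metres and radians):
On the way, in this order (a step that is already met when the one before it is completed fails the run):
1. the drawer is pulled out to its stop (value of joint cab_drawer0 above 0.142 m), for 0.2 s.
2. the knob is lifted out of the drawer in the fingers (height (world z) of knob_mid above 0.108 m and contact force between knob and the fingers above 1 N), for 0.2 s.
At the end, for the whole second after the job is handed in: Knob home on the D-shaft (2.5 mm of depth, 4 mm of the axis, 0.3 rad, pointer on the flat's side, tilt under 0.12 rad), gripped (over 3 N) and pressing the shaft down at least 4.5 of its 6 mm with over 5 N, for the last second; drawer still out at least 135 mm, cap in it (z of knob_mid in the frame of stem_tip below 0.0105 m and horizontal distance between knob_mid and stem_tip below 0.004 m and angle between the x axis of knob_mid and the x axis of stem_tip, either way round below 0.3 rad and x of knob_nose in the frame of stem_tip above 0.02 m and angle between knob_mid's own z axis and vertical below 0.12 rad and value of joint stem above 0.0045 m and contact force between knob and stem above 5 N and contact force between knob and the fingers above 3 N and value of joint cab_drawer0 above 0.135 m and height (world z) of cap below 0.05 m); the arm keeps its last pose, push and grip.
It fails at once if the carton or the screwdriver is moved by more than 30 mm (distance of any of carton, driver from where it was at the start of the episode above 0.03 m).
It fails at once if the cap is taken out of the drawer (height (world z) of cap above 0.09 m).
It also fails if it takes over 50 s, if anything falls off the work surface, if the arm or the gripper's body presses on something with over 40 N, if the wrist force passes 120 N, or if a joint passes its speed limit or range.

## Working session

There is one attempt and no reset: what is moved stays moved. The work goes in short steps, Python scripts to look and compute and a tool call to move; the robot and the scene stay as the last step left them, time stands still between calls to the robot, and variables do not carry over. Pictures are saved under pics/ and viewed, at most 10 in all, crops included, and the job is handed in when it is done.

Besides the shell and the picture viewer there is one more tool, called as a command line: name --argument value ..., lists and objects as JSON in quotes. arm_command: Moves the arm, as the interface text tells. Its arguments: {"type":"object","properties":{"series":{"type":"array","items":{"type":"number"}}},"required":["series"]}

```bash
mkdir -p pics; ls
python3 - <<'E'
from cell import monitor, viewer, workorder
import cv2,numpy as np
s=monitor.read_state(); print(s)
for n in ("top","scene"):
    m=viewer.camera_model(n); print(n,m)
    p,d=viewer.get_image(n); cv2.imwrite(f"pics/{n}0.png",p[:,:,::-1]); np.save(f"pics/{n}0.npy",d)
E
```

```text
pics
{'clock': 0.0, 'qpos': array([-1.24679952,  0.62937121,  0.03843048,  1.51838871, -0.02699027,
        0.9962769 , -0.02002878]), 'qd': array([-2.60990400e-04,  1.00660516e-03, -6.66808543e-04,  1.25746088e-04,
       -8.37362247e-06, -6.04082952e-04,  5.13560882e-04]), 'tau': array([ 2.11647844e-04, -5.63405299e+01,  1.22656245e+00, -1.93439591e+01,
        1.10959826e-02,  1.05258744e-02,  1.69453887e-05]), 'eef_pos': array([246.73028704, 600.66858533, 230.36600148]), 'tool_rot': array([-3.13966645e+00,  2.85612345e-05,  2.75178120e+00]), 'force': array([ 0.93910027, -1.29809218, -0.03399848]), 'torque': array([ 0.05109923, -0.00916033,  0.02880916]), 'gripper_force': 0.0, 'width': 85.44815896720759}
top {'mtx': array([[389.00467468,   0.        , 315.88021131],
       [  0.        , 389.00467468, 199.6410705 ],
       [  0.        ,   0.        ,   1.        ]]), 'dist_coeffs': array([-0.09401907,  0.        ,  0.        ,  0.        ,  0.        ]), 'R': array([[-0.02953476, -0.99954484, -0.00614847],
       [-0.99593165,  0.02995079, -0.08498883],
       [ 0.0851343 ,  0.00361333, -0.99636293]]), 't': array([ -3.23831447, 567.53560516, 964.03093125])}
scene {'mtx': array([[366.42124939,   0.        , 323.18813725],
       [  0.        , 366.42124939, 203.16166528],
       [  0.        ,   0.        ,   1.        ]]), 'dist_coeffs': array([-0.05999136,  0.        ,  0.        ,  0.        ,  0.        ]), 'R': array([[ 0.06235212,  0.9978897 ,  0.01812058],
       [ 0.5935931 , -0.02248211, -0.80445123],
       [-0.80234621,  0.06091549, -0.59374225]]), 't': array([ -33.07943786, -282.37518029, 1257.26257056])}
```

View pics/top0.png

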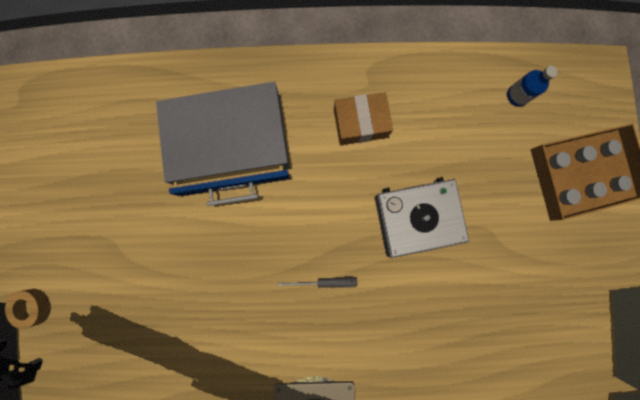

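View pics/scene0.png

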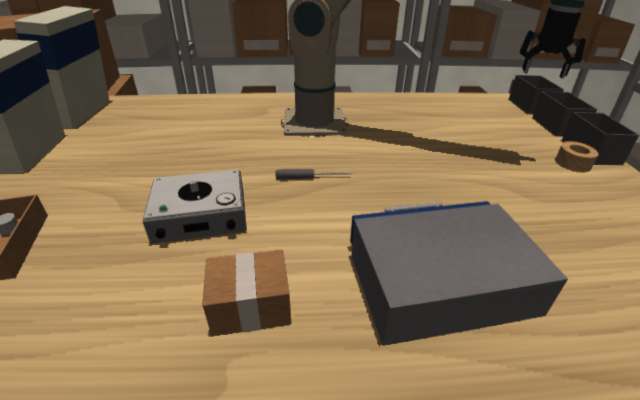

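The top view shows the cabinet at about (222,132) with its bar handle from (209,201) to (258,195). The unit's bezel is at (424,218), the carton at (363,118) and the driver at (318,283).

```bash
cat > h.py <<'E'
from cell import monitor, viewer, workorder
import cv2,numpy as np
from scipy.spatial.transform import Rotation as Ro
def world(m,px,z):
    "pixels on the level plane z -> world"
    u=cv2.undistortPoints(np.array(px,float).reshape(-1,1,2),m["mtx"],np.array(m["dist_coeffs"])).reshape(-1,2)
    r=np.c_[u,np.ones(len(u))]@m["R"]; c=-m["R"].T@m["t"]
    return c+r*((z-c[2])/r[:,2])[:,None]
def cloud(m,d):
    h,w=d.shape; g=np.stack(np.meshgrid(np.arange(w),np.arange(h)),-1).reshape(-1,1,2).astype(float)
    u=cv2.undistortPoints(g,m["mtx"],np.array(m["dist_coeffs"])).reshape(-1,2)
    return ((np.c_[u,np.ones(len(u))]*d.reshape(-1,1)-m["t"])@m["R"]).reshape(h,w,3)
def totool(s,target):
    "shift in cm along the tool axes from the measured pose"
    return Ro.from_euler("xyz",s["tool_rot"]).inv().apply(np.array(target)-s["eef_pos"])/10
E
python3 - <<'E'
from h import *
np.set_printoptions(precision=1,suppress=True)
m=viewer.camera_model("top"); d=np.load("pics/top0.npy"); C=cloud(m,d)
print("cab",world(m,[(157,100),(276,83),(287,164),(165,182)],95))
print("handle",world(m,[(209,203),(258,196)],57)); 
print("unit",world(m,[(376,195),(456,180),(468,240),(388,257)],70))
print("bezel",world(m,[(424.5,218)],72))
print("carton",world(m,[(335,99),(387,93),(392,136),(340,143)],80))
for n,(u,v) in dict(cab=(222,132),bar=(234,200),bez=(424,225),car=(345,120),drv=(337,283)).items(): print(n,C[v,u])
hd=(C[190:215,195:270]); k=(abs(hd[...,2]-60)<8); P=hd[k]; print(len(P)); 
cv2.imwrite("pics/c1.png",np.hstack([cv2.resize(cv2.imread("pics/top0.png")[170:265,370:475],None,fx=4,fy=4,interpolation=2),cv2.resize(cv2.imread("pics/top0.png")[160:255,190:285],None,fx=4,fy=4,interpolation=2)]))
E
```

```text
cab [[820.3 365.3  95. ]
 [850.2  68.6  95. ]
 [648.3  45.8  95. ]
 [614.7 341.5  95. ]]
handle [[564.  244.5  57. ]
 [577.7 122.1  57. ]]
unit [[ 570.2 -166.5   70. ]
 [ 601.4 -366.1   70. ]
 [ 453.6 -387.4   70. ]
 [ 419.9 -189.4   70. ]]
bezel [[ 510.6 -281.9   72. ]]
carton [[ 810.   -74.8   80. ]
 [ 822.1 -204.3   80. ]
 [ 712.8 -210.8   80. ]
 [ 698.8  -83.    80. ]]
cab [731.9 201.5  95.4]
bar [569.4 181.5  58.3]
bez [ 493.7 -280.    71.5]
car [755.4 -97.3  81.8]
drv [356.4 -66.7  26.9]
293
```

View pics/c1.png

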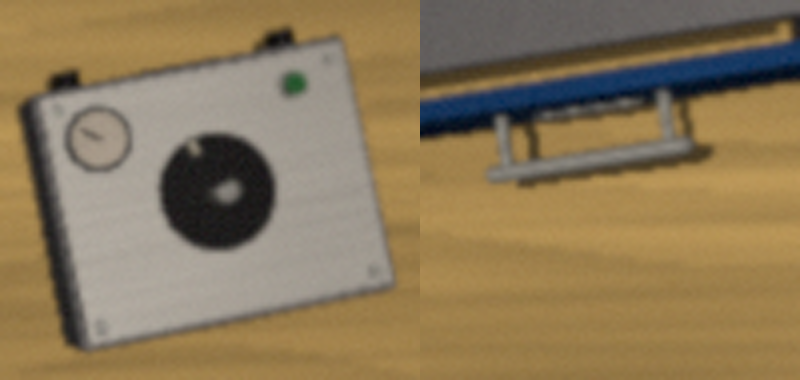

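The index mark is on the bezel's upper-left side at about (418.5,207), and the drawer is nearly shut. Next I'll move towards the handle.

arm_command --series '[30,-3.4,-2.0,0.6,6.5,30,-6.8,-4.0,1.2,13,30,-10.2,-6.0,1.8,19.5,30,-13.6,-8.0,2.4,26,30,-17,-10,3,32.5]'

```text
clock: 0.52
eef_pos: [366.8, 442.4, 200.8]
tool_rot: [-3.141, 0.0, 2.179]
force: [1.0, 0.7, -0.1]
width: 26.4
gripper_force: 0.0
```

```bash
cat >> h.py <<'E'
def go(target,yaw=None):
    s=monitor.read_state(); r=s["tool_rot"]
    out=np.round(totool(s,target),2).tolist()
    if yaw is not None: out.append(round(float(np.degrees((r[2]-yaw+np.pi/2)%np.pi-np.pi/2)),1))
    print("t",round(s["clock"],2),"pos",s["eef_pos"].round(1),"rpy",r.round(3),"F",s["force"].round(1),"w",round(s["width"],1),"gf",round(s["gripper_force"],1),"q7",s["qpos"][6].round(2),"\n-> tool shift cm, roll deg",out)
E
python3 -c "
from h import *
go([570,183,130],1.684)
m=viewer.camera_model('top');p=world(m,[(424.5,218),(418.5,207)],72);print(p,np.arctan2(*(p[1]-p[0])[[1,0]]))"
```

```text
t 0.52 pos [366.8 442.4 200.8] rpy [-3.141  0.     2.179] F [ 1.   0.7 -0.1] w 26.4 gf 0.0 q7 -0.19 
-> tool shift cm, roll deg [-32.89, 1.85, 7.09, 28.4]
[[ 510.59511717 -281.90703549   72.        ]
 [ 537.71431758 -268.5511492    72.        ]] 0.45762013367749577
```

arm_command --series '[30,-3.6,0.2,0.8,5.7,30,-7.2,0.4,1.6,11.4,30,-10.8,0.6,2.4,17.1,30,-14.4,0.8,3.2,22.8,30,-18,1.0,4.0,28.4]'

```text
clock: 0.93
eef_pos: [478.6, 301.3, 160.7]
tool_rot: [-3.141, 0.0, 1.684]
force: [0.2, 1.4, -0.1]
width: 25.7
gripper_force: 0.0
```

```bash
python3 -c "
from h import *
go([570,183,120],1.684)"
```

```text
t 0.93 pos [478.6 301.3 160.7] rpy [-3.141  0.     1.684] F [ 0.2  1.4 -0.1] w 25.7 gf 0.0 q7 -0.25 
-> tool shift cm, roll deg [-12.78, 7.74, 4.07, 0.0]
```

arm_command --series '[30,-3.2,1.9,1,0,30,-6.4,3.8,2,0,30,-9.6,5.7,3,0,30,-12.8,7.7,4.1,0,30,-12.8,7.7,4.1,0]'

```text
clock: 1.35
eef_pos: [573.9, 174.3, 118.6]
tool_rot: [3.14, 0.007, 1.677]
force: [0.2, -1.6, 1.0]
width: 25.8
gripper_force: 0.0
```

```bash
python3 -c "
from h import *
go([570,183,38],1.684)
print(viewer.camera_model('wrist'))
p,d=viewer.get_image('wrist');cv2.imwrite('pics/w1.png',p[:,:,::-1]);np.save('pics/w1.npy',d)"
```

```text
t 1.35 pos [573.9 174.3 118.6] rpy [3.14  0.007 1.677] F [ 0.2 -1.6  1. ] w 25.8 gf 0.0 q7 -0.0 
-> tool shift cm, roll deg [0.96, -0.31, 8.06, -0.4]
{'mtx': array([[349.25646978,   0.        , 325.12947869],
       [  0.        , 349.25646978, 194.58459603],
       [  0.        ,   0.        ,   1.        ]]), 'dist_coeffs': array([-0.0161769,  0.       ,  0.       ,  0.       ,  0.       ]), 'R': array([[ 0.99439429,  0.10572858,  0.00121166],
       [ 0.09924245, -0.93722244,  0.33431278],
       [ 0.03648201, -0.33231847, -0.9424614 ]]), 't': array([-589.66999321,   98.95740632,  310.28337016])}
```

View pics/w1.png

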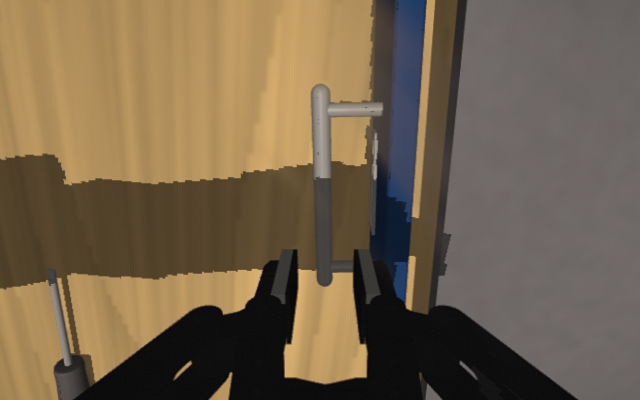

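The wrist view shows the bar from (320,88) to (325,283), with the fingers centred at column 325.

```bash
python3 -c "
from h import *
m=viewer.camera_model('wrist')
p=world(m,[(320,90),(325,281)],57);print(p,p.mean(0))
d=np.load('pics/w1.npy');C=cloud(m,d);print(C[180,322],C[150,321],C[180,378],C[180,425])
go([*p.mean(0)[:2],38],1.684)"
```

```text
[[560.98211484 252.28707027  57.        ]
 [577.24187213 129.14978606  57.        ]] [569.11199349 190.71842816  57.        ]
[567.5597533  201.43028471  61.62100171] [565.05141034 219.73581427  63.21116154] [602.93847107 201.7225712   49.92032401] [641.60474184 197.45957762  22.15937416]
t 1.4 pos [571.6 178.5 119. ] rpy [-3.141  0.004  1.68 ] F [-0.4  0.3 -0.2] w 25.8 gf 0.0 q7 -0.0 
-> tool shift cm, roll deg [1.27, -0.1, 8.1, -0.2]
```

arm_command --series '[30,0.3,0,2.5,0,30,0.6,0,5,0,30,0.6,0,7.2,0,30,0.6,0,8.1,0,30,0.6,0,8.1,0]'

```text
clock: 1.82
eef_pos: [568.9, 192.1, 38.7]
tool_rot: [3.141, -0.001, 1.69]
force: [-0.0, 0.1, -0.4]
width: 25.5
gripper_force: 0.0
```

arm_command --series '[0,0,0,0,0,0,0,0,0,0,0,0,0,0,0,0,0,0,0,0,0,0,0,0,0]'

```text
clock: 2.23
eef_pos: [568.9, 191.7, 39.8]
tool_rot: [3.141, -0.001, 1.69]
force: [-0.3, 2.8, 0.9]
width: 8.7
gripper_force: 58.7
```

arm_command --series '[0,0,-1.5,0,0,0,0,-3.5,0,0,0,0,-5.5,0,0,0,0,-7.5,0,0,0,0,-9.5,0,0]'

```text
clock: 2.65
eef_pos: [474.7, 179.9, 39.8]
tool_rot: [3.139, -0.001, 1.689]
force: [1.5, 2.3, -2.9]
width: 8.6
gripper_force: 60.3
```

arm_command --series '[0,0,-2,0,0,0,0,-3.5,0,0,0,0,-4.5,0,0,0,0,-5.3,0,0,0,0,-5.6,0,0]'

```text
clock: 3.07
eef_pos: [435.3, 175.0, 40.1]
tool_rot: [3.113, -0.001, 1.686]
force: [42.8, 3.2, -45.2]
width: 9.1
gripper_force: 58.1
```

```bash
python3 -c "
from h import *
go([420,174,38],1.684)
p,d=viewer.get_image('top');cv2.imwrite('pics/t2.png',p[:,:,::-1]);np.save('pics/t2.npy',d)"
```

```text
t 3.07 pos [435.3 175.   40.1] rpy [ 3.113e+00 -1.000e-03  1.686e+00] F [ 42.8   3.2 -45.2] w 9.1 gf 58.1 q7 0.05 
-> tool shift cm, roll deg [0.07, -1.53, 0.17, 0.1]
```

View pics/t2.png

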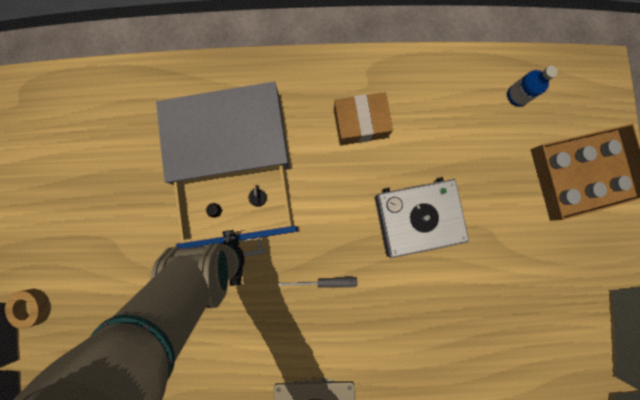

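The drawer is at its stop after 134.6 mm of travel, with the force now rising. The knob shows at (258,197) with its pointer towards the cabinet, and the cap at (213,210).

arm_command --series '[0,0,1.2,0,0,30,0,1.2,0,0,30,0,1.2,0,0,30,0,1.2,0,0,30,0,1.2,0,0]'

```text
clock: 3.53
eef_pos: [429.4, 173.8, 39.3]
tool_rot: [-3.14, 0.0, 1.689]
force: [0.0, 0.6, 0.3]
width: 25.6
gripper_force: 0.0
```

arm_command --series '[30,0,1.2,-2,0,30,0,1.2,-5,0,30,0,1.2,-9,0,30,0,1.2,-13,0,30,0,1.2,-16,0]'

```text
clock: 3.95
eef_pos: [441.9, 175.3, 201.8]
tool_rot: [3.141, -0.0, 1.689]
force: [1.2, 0.8, -0.1]
width: 25.6
gripper_force: 0.0
```

```bash
python3 -c "
from h import *
np.set_printoptions(precision=1,suppress=True)
m=viewer.camera_model('top');C=cloud(m,np.load('pics/t2.npy'))
print(world(m,[(258,197),(213,210)],60),world(m,[(257,187),(258.5,202)],50))
R=C[175:225,195:285].reshape(-1,3);
for lo,hi in((56,75),(44,54)):
  Q=R[(R[:,2]>lo)&(R[:,2]<hi)]; print(len(Q),Q.min(0),Q.max(0),np.median(Q,0))
go([560,130,200],1.684)"
```

```text
[[574.9 121.7  60. ]
 [546.1 233.7  60. ]] [[600.9 125.3  50. ]
 [563.4 122.2  50. ]]
156 [506.5  55.8  59.6] [626.2 133.8  74.9] [584.1 123.1  66.6]
143 [532.1  58.   44.3] [617.1 254.8  53.2] [549.  238.9  49.2]
t 3.95 pos [441.9 175.3 201.8] rpy [ 3.1 -0.   1.7] F [ 1.2  0.8 -0.1] w 25.6 gf 0.0 q7 -0.06 
-> tool shift cm, roll deg [-5.89, 11.19, 0.18, 0.3]
```

arm_command --series '[55,-1.3,1.8,0,7,55,-2.6,3.6,0,14,55,-3.9,5.4,0,21,55,-5.2,7.2,0,28,55,-6.4,9.1,0,35]'

```text
clock: 4.37
eef_pos: [539.9, 122.3, 199.2]
tool_rot: [-3.14, 0.001, 1.072]
force: [0.1, -0.6, 1.2]
width: 47.3
gripper_force: 0.0
```

arm_command --series '[55,0,0,0,7,55,0,0,0,14,55,0,0,0,21,55,0,0,0,28,55,0,0,0,35]'

```text
clock: 4.78
eef_pos: [539.2, 122.9, 198.8]
tool_rot: [-3.14, 0.002, 0.461]
force: [0.6, -0.2, 0.9]
width: 46.6
gripper_force: 0.0
```

arm_command --series '[55,0,0,0,7,55,0,0,0,14,55,0,0,0,20,55,0,0,0,20,55,0,0,0,20]'

```text
clock: 5.2
eef_pos: [539.6, 123.0, 198.8]
tool_rot: [-3.142, 0.002, 0.121]
force: [0.0, 0.5, 0.3]
width: 47.3
gripper_force: 0.0
```

```bash
python3 -c "
from h import *
go([580,123,200],.11)
m=viewer.camera_model('wrist');p,d=viewer.get_image('wrist');cv2.imwrite('pics/w2.png',p[:,:,::-1]);np.save('pics/w2.npy',d);np.save('pics/w2m.npy',m,allow_pickle=True)"
```

```text
t 5.2 pos [539.6 123.  198.8] rpy [-3.142e+00  2.000e-03  1.210e-01] F [0.  0.5 0.3] w 47.3 gf 0.0 q7 -1.14 
-> tool shift cm, roll deg [4.01, 0.49, -0.12, 0.6]
```

View pics/w2.png

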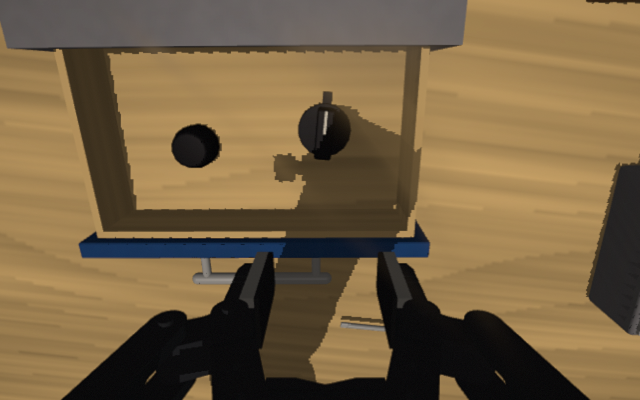

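The wrist view shows the knob at (324,130), its tab tip at (327,93), and the bar grip from about (327,107) to (322,158). The cap is at (196,146).

```bash
python3 -c "
from h import *
np.set_printoptions(precision=1,suppress=True)
m=np.load('pics/w2m.npy',allow_pickle=True).item();C=cloud(m,np.load('pics/w2.npy'))
S=C[80:170,285:365].reshape(-1,3)
T=S[(S[:,2]>60)&(S[:,2]<72)];K=S[(S[:,2]>36)&(S[:,2]<45)]
for Q in(T,K):print(len(Q),Q.min(0),Q.max(0),Q.mean(0))
(c,wh,a)=cv2.minAreaRect(T[:,:2].astype(np.float32));print('bar',c,wh,a)
u,sv,v=np.linalg.svd(T[:,:2]-T[:,:2].mean(0));print('axis',v[0],np.arctan2(v[0][1],v[0][0]))
n=world(m,[(327,92.5)],38)[0];print('nose',n,np.arctan2(n[1]-c[1],n[0]-c[0]),np.hypot(*(n[:2]-c)))
print('front',world(m,[(82,243),(428,240)],83), C[245,250])
go([c[0],c[1],46],np.arctan2(n[1]-c[1],n[0]-c[0]))"
```

```text
884 [557.9 120.   60.9] [598.3 134.7  67.5] [578.9 127.4  65.2]
1458 [557.3 104.9  36.1] [610.1 150.2  44. ] [581.6 127.6  39.2]
bar (578.1004638671875, 127.25955963134766) (40.192752838134766, 14.02927017211914) 1.634592056274414
axis [-1. -0.] -3.1141241070946273
nose [609.3 128.7  38. ] 0.04691998831415839 31.201959428516066
front [[468.8 316.2  83. ]
 [506.1  32.8  83. ]] [483.  177.9  81. ]
t 5.25 pos [539.8 123.  199. ] rpy [-3.1  0.   0.1] F [ 0.9 -0.5  0.7] w 46.6 gf 0.0 q7 -1.14 
-> tool shift cm, roll deg [3.87, 0.05, 15.29, 4.2]
```

arm_command --series '[50,1.3,0,1.5,2,50,2.6,0,4,4,50,3.8,0,7,5,50,3.8,0,10,5,50,3.8,0,10,5]'

```text
clock: 5.67
eef_pos: [574.6, 127.5, 94.2]
tool_rot: [3.141, 0.01, 0.033]
force: [-1.6, -0.1, 0.0]
width: 42.6
gripper_force: 0.0
```

```bash
python3 -c "
from h import *
m=np.load('pics/w2m.npy',allow_pickle=True).item()
print('bar',world(m,[(194,279),(329,279)],57))
go([578.1,127.3,44],.03)"
```

```text
bar [[427.58875708 232.89200887  57.        ]
 [443.08009025 106.5416543   57.        ]]
t 5.67 pos [574.6 127.5  94.2] rpy [3.141 0.01  0.033] F [-1.6 -0.1  0. ] w 42.6 gf 0.0 q7 -1.13 
-> tool shift cm, roll deg [0.39, 0.03, 5.02, 0.2]
```

arm_command --series '[50,0,0,1.5,0,50,0,0,3.2,0,50,0,0,4.6,0,50,0,0,5.2,0,50,0,0,5.2,0]'

```text
clock: 6.08
eef_pos: [577.5, 127.4, 46.8]
tool_rot: [-3.141, 0.002, 0.031]
force: [-0.6, 0.7, 0.3]
width: 42.6
gripper_force: 0.0
```

```bash
python3 -c "
from h import *
go([578.1,127.3,44.5],.03)"
```

```text
t 6.08 pos [577.5 127.4  46.8] rpy [-3.141e+00  2.000e-03  3.100e-02] F [-0.6  0.7  0.3] w 42.6 gf 0.0 q7 -1.07 
-> tool shift cm, roll deg [0.06, 0.01, 0.23, 0.1]
```

Next: close on the bar with a last small descent, then lift slowly.

arm_command --series '[50,0,0,0.2,0,0,0,0,0.2,0,0,0,0,0.2,0,0,0,0,0.2,0,0,0,0,0.2,0]'

```text
clock: 6.5
eef_pos: [579.2, 127.4, 46.3]
tool_rot: [-3.141, -0.002, 0.031]
force: [-0.0, 0.9, 5.1]
width: 12.7
gripper_force: 59.0
```

arm_command --series '[0,0,0,0,0,0,0,0,-1,0,0,0,0,-3,0,0,0,0,-5,0,0,0,0,-8,0]'

```text
clock: 6.92
eef_pos: [576.8, 127.3, 125.0]
tool_rot: [3.141, 0.004, 0.031]
force: [0.5, 1.1, -0.2]
width: 12.7
gripper_force: 58.5
```

```bash
python3 -c "
from h import *
np.set_printoptions(precision=4,suppress=True)
go([510,-282,200],.458)
m=viewer.camera_model('wrist');p,d=viewer.get_image('wrist');cv2.imwrite('pics/w3.png',p[:,:,::-1]);np.save('pics/w3.npy',d)"
```

```text
t 6.92 pos [576.8 127.3 125. ] rpy [3.141 0.004 0.031] F [ 0.5  1.1 -0.2] w 12.7 gf 58.5 q7 -1.16 
-> tool shift cm, roll deg [-7.95, 40.71, -7.44, -24.5]
```

View pics/w3.png

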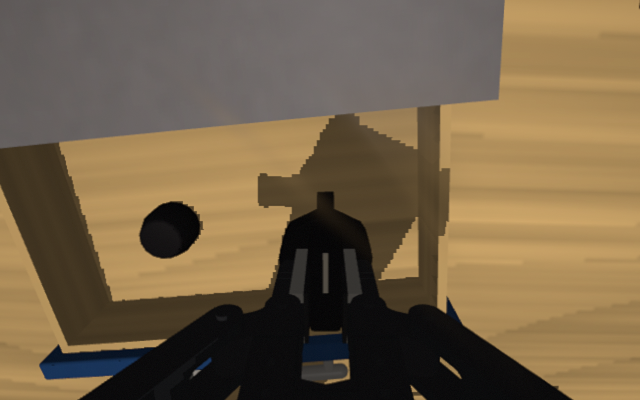

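The knob is in the fingers with its tab forward at (325,197), and the cap is still in the drawer. Next I'll go over the unit, stopping short of the shaft so I can see it.

arm_command --series '[0,-0.8,3.5,-1,-5,0,-1.8,7.4,-2,-10,0,-2.8,11.4,-3,-15,0,-3.8,15.4,-4,-20,0,-4.8,19.4,-4.5,-24.5]'

```text
clock: 7.38
eef_pos: [536.5, -68.3, 171.6]
tool_rot: [3.141, -0.001, 0.463]
force: [1.5, -0.7, -0.1]
width: 12.8
gripper_force: 58.5
```

```bash
python3 -c "
from h import *
go([456,-309,170],.458)"
```

```text
t 7.38 pos [536.5 -68.3 171.6] rpy [ 3.141e+00 -1.000e-03  4.630e-01] F [ 1.5 -0.7 -0.1] w 12.8 gf 58.5 q7 -0.51 
-> tool shift cm, roll deg [-17.96, 17.93, 0.15, 0.3]
```

arm_command --series '[0,-2.7,2.7,0,0,0,-5.4,5.4,0,0,0,-8.1,8.1,0,0,0,-10.8,10.8,0,0,0,-13.5,13.5,0,0]'

```text
clock: 7.8
eef_pos: [474.4, -249.1, 170.6]
tool_rot: [3.141, -0.0, 0.458]
force: [0.4, -0.5, -1.2]
width: 12.9
gripper_force: 58.5
```

arm_command --series '[0,-2.2,2.2,0,0,0,-4.4,4.4,0,0,0,-4.4,4.4,0,0,0,-4.4,4.4,0,0,0,-4.4,4.4,0,0]'

```text
clock: 8.22
eef_pos: [455.5, -305.7, 170.2]
tool_rot: [-3.141, -0.0, 0.458]
force: [-0.4, 0.2, -1.2]
width: 12.7
gripper_force: 58.6
```

```bash
python3 -c "
from h import *
go([510.6,-282,170],.458)
m=viewer.camera_model('wrist');p,d=viewer.get_image('wrist');np.save('pics/w4.npy',d);np.save('pics/w4m.npy',m,allow_pickle=True)
cv2.imwrite('pics/w4f.png',p[:,:,::-1]);cv2.imwrite('pics/w4.png',cv2.resize(p[40:340,160:480,::-1],None,fx=2,fy=2,interpolation=2))"
```

```text
t 8.22 pos [ 455.5 -305.7  170.2] rpy [-3.141 -0.     0.458] F [-0.4  0.2 -1.2] w 12.7 gf 58.6 q7 -0.09 
-> tool shift cm, roll deg [6.0, 0.31, 0.02, 0.0]
```

View pics/w4.png

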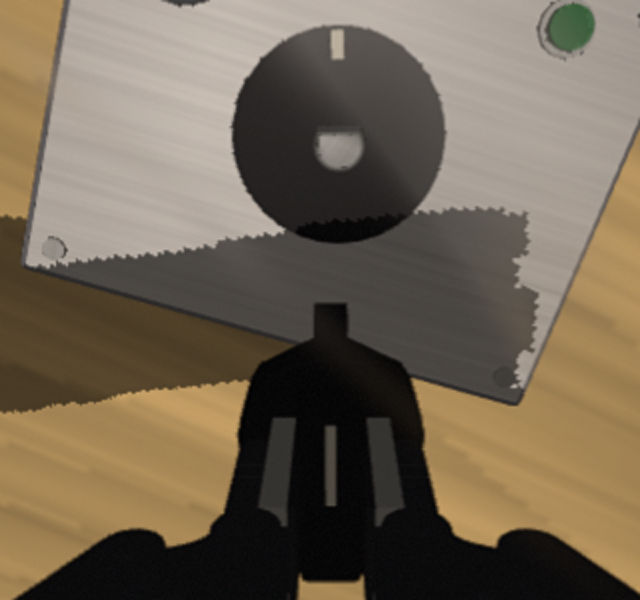

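In the crop the bezel spans columns 233–445 and rows 26–243, with the mark at (337,44). The shaft's D-tip is at (339,150) with the flat towards the mark, and the knob's nose is at (331,304).

```bash
python3 -c "
from h import *
np.set_printoptions(precision=2,suppress=True)
m=np.load('pics/w4m.npy',allow_pickle=True).item();C=cloud(m,np.load('pics/w4.npy'))
f=lambda P,z:world(m,np.array(P)/2.+[160-.25,40-.25],z)
b=f([(233,133),(445,131),(339,26),(339,243)],72)
c=(b[0]+b[1])/2;c2=(b[2]+b[3])/2;print('bezel',c,c2,np.linalg.norm(b[0]-b[1]),np.linalg.norm(b[2]-b[3]))
k=f([(337,44)],72)[0];e=(c+c2)/2;print('mark',k,np.hypot(*(k-e)[:2]),np.arctan2(*(k-e)[[1,0]]))
# shaft tip from depth
S=C[80:140,300:360].reshape(-1,3);S=S[(S[:,2]>90)&(S[:,2]<98)];print('tip',len(S),S.min(0),S.max(0),S.mean(0))
t=f([(314,150),(364,150),(339,170),(339,132)],94);print(t)
R=Ro.from_euler('z',.458);print('tip px in yaw frame',R.inv().apply(t),'depth',R.inv().apply(S).min(0),R.inv().apply(S).max(0),'bezel',R.inv().apply(e))
p=[455.5,-305.7,170.2];z=170.2-23.7+11
n=f([(331,304)],z)[0];print('nose',n,R.inv().apply(n-p))
T=C[200:345,300:350].reshape(-1,3);T=T[(T[:,2]>163)&(T[:,2]<176)];q=R.inv().apply(T-p);print('held top',len(q),q.min(0),q.max(0),np.median(q,0))
"
```

```text
bezel [ 514.81 -280.8    72.  ] [ 512.54 -281.94   72.  ] 71.01238510706276 71.16025668003527
mark [ 539.27 -267.93   72.  ] 28.911945258168583 0.4833300192607207
tip 450 [ 504.81 -289.47   90.26] [ 519.5  -274.01   95.21] [ 511.93 -282.14   92.95]
[[ 508.15 -275.31   94.  ]
 [ 514.93 -289.07   94.  ]
 [ 506.1  -284.9    94.  ]
 [ 516.36 -279.8    94.  ]]
tip px in yaw frame [[ 334.05 -471.62   94.  ]
 [ 334.05 -486.95   94.  ]
 [ 327.97 -479.31   94.  ]
 [ 339.43 -479.27   94.  ]] depth [ 327.45 -487.26   90.26] [ 339.78 -471.69   95.21] bezel [ 336.32 -479.49   72.  ]
nose [ 484.98 -292.59  157.5 ] [ 32.24  -1.28 -12.7 ]
held top 839 [  5.75 -12.6   -7.2 ] [27.36 10.76  5.77] [18.11 -0.7  -6.12]
```

arm_command --series '[0,2.5,0.1,0.5,-1,0,5,0.2,1.5,-1,0,6.2,0.2,3,-1,0,6.2,0.2,4,-1,0,6.2,0.2,4,-1]'

```text
clock: 8.68
eef_pos: [511.2, -277.8, 127.8]
tool_rot: [-3.137, 0.002, 0.48]
force: [-0.9, 1.0, -1.2]
width: 12.9
gripper_force: 58.6
```

```bash
python3 -c "
from h import *
t=[455.5+.8969*61.7+.4422*2.3,-305.7+.4422*61.7-.8969*2.3,117]
print(t);monitor.read_state();viewer.get_image('wrist');go(t,.478)
p,d=viewer.get_image('wrist');cv2.imwrite('pics/w5.png',cv2.resize(p[40:340,160:480,::-1],None,fx=2,fy=2,interpolation=2))"
```

```text
[511.85579, -280.47912999999994, 117]
t 8.73 pos [ 510.6 -279.4  129. ] rpy [-3.139e+00  2.000e-03  4.770e-01] F [-0.3  0.  -0.8] w 12.7 gf 58.6 q7 -0.14 
-> tool shift cm, roll deg [0.06, 0.16, 1.2, -0.0]
```

View pics/w5.png

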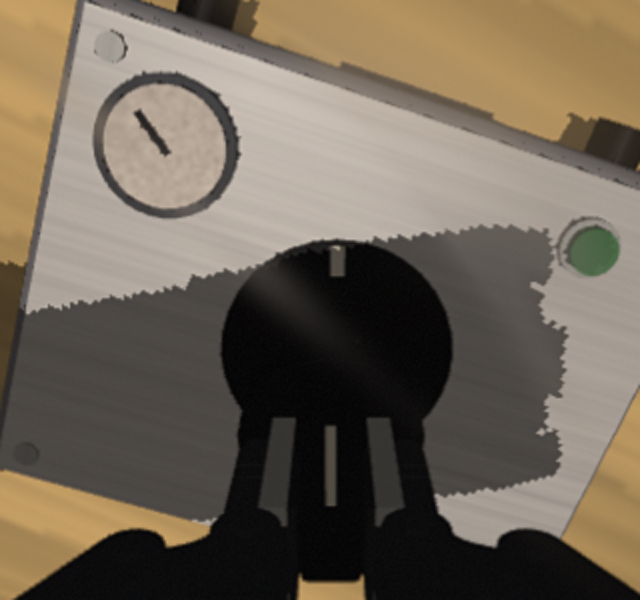

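The crop shows the mark at column 337 against the knob line at 331, so the shaft is about 1.6 mm along tool +y, which agrees with the measured pose.

arm_command --series '[0,0,0.1,0,0,0,0,0.1,0.5,0,0,0,0.1,0.8,0,0,0,0.1,0.8,0,0,0,0.1,0.8,0]'

```text
clock: 9.2
eef_pos: [512.0, -281.7, 122.1]
tool_rot: [-3.141, 0.0, 0.475]
force: [-0.2, 1.1, -1.1]
width: 12.9
gripper_force: 58.6
```

```bash
python3 -c "
from h import *
go([511.9,-280.5,104],.478)"
```

```text
t 9.2 pos [ 512.  -281.7  122.1] rpy [-3.141  0.     0.475] F [-0.2  1.1 -1.1] w 12.9 gf 58.6 q7 -0.13 
-> tool shift cm, roll deg [0.04, -0.12, 1.81, -0.2]
```

arm_command --series '[0,0,-0.06,0.2,0,0,0,-0.06,0.4,0,0,0,-0.06,0.6,0,0,0,-0.06,0.8,0,0,0,-0.06,1.0,0]'

```text
clock: 9.62
eef_pos: [512.6, -281.0, 112.0]
tool_rot: [3.141, -0.001, 0.476]
force: [0.3, 0.8, -0.6]
width: 12.8
gripper_force: 58.7
```

arm_command --series '[0,0,0,0.2,0,0,0,0,0.4,0,0,0,0,0.6,0,0,0,0,0.8,0,0,0,0,0.9,0]'

```text
clock: 10.03
eef_pos: [512.6, -281.0, 103.3]
tool_rot: [3.141, -0.001, 0.476]
force: [1.4, 2.7, 6.1]
width: 12.8
gripper_force: 59.4
```

arm_command --series '[0,0,0,0.2,0,0,0,0,0.4,0,0,0,0,0.6,0,0,0,0,0.8,0,0,0,0,0.9,0]'

```text
clock: 10.45
eef_pos: [512.8, -281.2, 97.7]
tool_rot: [3.141, -0.003, 0.476]
force: [-4.4, 6.1, 37.3]
width: 12.8
gripper_force: 63.8
```

arm_command --series '[0,0,0,0,0,0,0,0,0,0,0,0,0,0,0,0,0,0,0,0,0,0,0,0,0]'

```text
clock: 10.87
eef_pos: [512.8, -281.2, 97.8]
tool_rot: [3.141, -0.003, 0.476]
force: [-3.2, 6.3, 27.7]
width: 12.7
gripper_force: 62.9
```

```bash
python3 -c "
from h import *
go([511.9,-280.5,97],.478)
p,d=viewer.get_image('wrist');a=cv2.resize(p[100:340,160:480,::-1],(400,300),interpolation=2)
p,d=viewer.get_image('top');b=cv2.resize(p[75:265,150:470,::-1],(400,300),interpolation=2)
cv2.imwrite('pics/w6.png',np.hstack([a,b]))"
```

```text
t 10.87 pos [ 512.8 -281.2   97.8] rpy [ 3.141e+00 -3.000e-03  4.760e-01] F [-3.2  6.3 27.7] w 12.7 gf 62.9 q7 -0.11 
-> tool shift cm, roll deg [-0.05, -0.1, 0.08, -0.1]
```

View pics/w6.png

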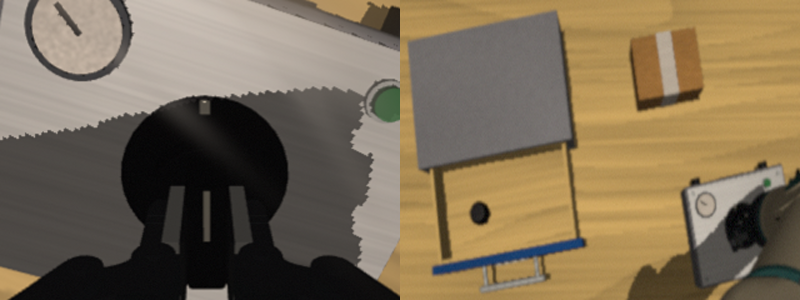

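The TCP stopped at 97.8, as predicted for home plus 6 mm, with 28 N of press. The pointer is over the mark, the drawer is out and the cap is in it.

```bash
python3 -c "
from h import *
print(workorder.finish_job())"
```

```text
the job is handed in; nothing more can be done
None
```

I handed the job in at about 11 s with the knob home on the D-shaft, its pointer over the mark, still gripped, and the shaft pressed to its stop with about 28 N; the drawer is out with the cap in it, the carton still stands, and nothing came near the screwdriver; the hand-in call did not report a verdict.

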